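Roll the small rolling pins and reject the warped one

TASK

One of the two small rolling pins on the pastry board is warped. Find the true one by rolling it over the board - it must turn at least half a turn from how it lies, on the board, without rocking or lifting - and only then lay it in the sloping stand, resting in both forks with its low end near or against the stop. Lay the warped pin flat on the floor of the plywood crate, and do not knock over the oil bottle, the flour jar or the mug.

Things in the scene. Friction and masses are not known exactly. Their poses are not given: they have to be found in the camera images.
- board: Fixed wooden pastry board, 270 mm (its x) by 374 mm (its y), 18 mm thick; origin at the centre of its underside, so the flat top is 18 mm above it. A rail 14 mm wide stands 12 mm above the top along each of its two ends (y = +-187 mm).
- pin_a_center (a point): Centre (mid-length, on the wood's axis) of a small wooden rolling pin, 30 mm thick, 190 mm long, round ends, 0.1 kg; its x axis runs along it. Starts on the board, roughly along the board's x. One pin is straight and turns over readily when pushed sideways; the other is bowed (ends 8 mm to one side of its middle), lies on its side, skids and rocks, and its middle lifts if forced over.
- pin_b_center (a point): Centre of the other small wooden rolling pin: same size, wood and axes. Which of the two is bowed is not told; either can lie left or right.
- cradle: Two forks of a fixed stand; a pin lies in them on a 30 degree slope. Origin: centre of the seated pin, 85 mm up; x along it, up the slope, towards the robot; z square to it, up. Forks at x = +-60 mm: crossbar top at z = -15 mm, prongs 42 mm apart, ending at z = +5 mm. Free for fingers between them, to 60 mm below the origin. Stop plate's face at x = -101 mm (a touching pin: centre at -6).
- crate: Fixed open plywood box, 270 mm (its x) by 150 mm (its y), 50 mm high, walls and floor 6 mm; origin at the centre of its underside. It stands on one side of the board, the stand on the other, either way round.
- oil_bottle: Loose green glass oil bottle behind the board, 60 mm across, 190 mm high; origin at the centre of its underside, z axis up. Must not fall over.
- flour_jar: Loose glass jar with a wooden lid, 80 mm across, 130 mm high, behind the board; origin at the centre of its underside, z axis up. Must not fall over.
- mug: Loose white mug, 80 mm across, 90 mm high, behind the board; origin at the centre of its underside, z axis up. Must not fall over.
Not all that is in view belongs to the job. What is shaped like the part that bears pin_a_center but pink is not meant.

How it is judged:
By the outcome, as a careful person would: the job done as asked, in the order asked, and still so for the second after the job is handed in, with the robot touching nothing.
It also fails if it takes over 69 s, if anything falls off the work surface, if the arm or the gripper's body presses on something with over 40 N, if the wrist force passes 120 N, or if a joint passes its speed limit or range.

ROBOT

A 7-joint arm with a two-finger parallel gripper is mounted at the origin on the work surface. World frame = base frame: x ahead of the robot, y to its left, z up, the work surface at z = 0. Lengths are in m, angles in rad, forces in N, time in s.
With the tool pointing down it reaches from about 0.4 to 0.85 m from the base axis. Payload 10.4 kg.
Tool frame: the origin (TCP) lies on the centre line of the jaws, within the pads' length; the fingertips stand 14 mm ahead of it and the grasp point (between the pads) lies 5 mm behind it (manip.tip_reach is the distance from the TCP to the fingertips, in m); z points along the fingers, y is the line along which they close (so a half turn about z gives the same grasp; the last joint's range is limited). The gripper opens to 85 mm and grips with 20 to 120 N. Pads are 22 mm wide; open, the fingers measure 114 mm over their backs; the gripper's body (76 mm by 85 mm) begins 54 mm behind the grasp point. The pads swing forward as they close: fully open they stand 13 mm farther back than shut.
Start: joints at [-1.236, 0.332, -0.065, 1.46, 0.022, 1.35, -0.088], TCP at [0.219, 0.585, 0.245] pointing down, gripper open.
Joint ranges: [-2.6, 2.6], [-0.5, 2.12], [-1.47, 1.34], [0.16, 2.42], [-1.27, 4.41], [0.06, 2.06], [-2.6, 2.6]. Speed limits (rad/s): [2.22, 2.22, 2.79, 2.79, 3.14, 3.14, 3.14].

INTERFACE

Orientations are given as a unit quaternion [x, y, z, w].
In Python, from workcell import manip gives the robot as it stands.
- The arm moves only by the shell command python3 -m pendant 'ROWS' [FORCE]. ROWS is JSON, a list of rows, each a list of 7 numbers: the shift along the tool's x, y, z in units of 50 mm (1.0 is 50 mm), then the turn, a rotation vector about the tool's x, y, z in units of 8 degrees (1.0 is 8 degrees), then the opening, from -1 (shut) to 1 (fully open), so that 0 is half open. In form: [[dx, dy, dz, ax, ay, az, jaw], ...]. A call has exactly 10 rows; each row is the pose to reach, as a shift and turn from the pose commanded when the call began, along the tool's axes at that moment; what a row does not reach only later rows make up. A row lasts 1/8 s, in which the tool goes at most 62.5 mm and 10.7 degrees, less where a joint would pass 70% of its speed; a pose out of reach is approached as far as the arm can. A call with a gripper value outside its range is refused whole. The fingers move at their own pace and stop on an object; FORCE is the grip in N (left out, the last holds). Time passes only in rows, so rows that repeat a pose let the fingers close, or fill a call up. It gives the time, the measured TCP pose, the force, the opening and the grip force at its end, in the units of the state.
- manip.get_obs(): the state, without advancing time (a new reading comes with each control period).
- manip.camera(name): name is "scene" or "top" or "wrist"; returns (picture, depth): 420x560x3 uint8, red, green, blue; 420x560 float32, m along the optical axis (not along the pixel's ray), 0 where there is no reading.
- manip.get_calibration(name): a dict with "fx", "fy", "cx", "cy" (pixels), "xyz" and "orientation" of the camera in the world. Camera axes: x right, y up, looking along -z (the intrinsics and any distortion apply to the point x, -y, -z); pixel columns grow to the right and rows downward; lengths in m; the calibration is good to about 2 mm. The wrist camera is an equidistant fisheye: a pixel r from the principal point sees the ray r / f radians off the axis. A picture is of the moment at which its call begins: read the wrist's pose just before it. get_calibration takes no time and is no camera call; for the wrist camera it gives the pose at the moment of the call.
- manip.hand_in(): hands the job in; it is judged then, once.
Trained networks look in the newest picture that a camera, given by its name, has taken for a name from the list of things; names that differ only in an ending like _2 or _b are one class to them, and where a whole thing is asked for, a point or a joint stands for the part that bears it (a point fixed in the world has none). Each returns a list of dicts, best first, with "p" (0 to 1); they miss things now and then, are a little off and sometimes report something else, mostly with a low value. They report only what shows in the picture. A call takes as long as a camera call. They do not tell look-alikes from the thing itself.
- manip.find_in(thing, camera): "box" ([left, top, right, bottom] in pixels, round what is visible of it).
- manip.trace(thing, camera): "pixels" (420x560 bool, what is visible of it) and "box" ([left, top, right, bottom] in pixels, round what is visible of it).
- manip.tip_of(thing, camera): "pixel" ([column, row] in pixels: a listed point, or the origin of a listed thing).
The state is a dict: "clock": time; "joint_pos": joint angles; "joint_velocities": joint speeds; "tau": joint torques, N m; "position": TCP position; "ee_rot": TCP orientation; "ft_force": force on the tool from outside, world axes, zero at the start; "torque": the same for the moment, N m; "grip_width": opening from 0.0 (shut) to 1.0 (fully open); "grasp_force": force on a finger pad.
Only numpy, scipy, OpenCV 4.12 (cv2) and the standard library are available. Lean on these libraries where they do the work, as an engineer would, in place of code of your own. Each camera call takes 0.05 s, during which the arm holds its last target. There are 200 camera calls.

## Working session

There is one attempt and no reset: what is moved stays moved. The work goes in short steps, Python scripts to look and compute and a shell command to move; the robot and the scene stay as the last step left them, time stands still between calls to the robot, and variables do not carry over. Pictures are saved under pics/ and viewed, at most 13 in all, crops included, and the job is handed in when it is done.

```bash
mkdir -p pics; cat > h.py <<'E'
import numpy as np, cv2
from scipy.spatial.transform import Rotation as R
from workcell import manip
def world(cam,px,depth=None,z=None,cal=None):
    c=cal or manip.get_calibration(cam); px=np.atleast_2d(np.array(px,float))
    x=(px[:,0]-c['cx'])/c['fx']; y=(px[:,1]-c['cy'])/c['fy']
    if cam=='wrist':
        r=np.hypot(x,y); k=np.where(r>1e-9,np.tan(r)/np.maximum(r,1e-9),1); x=x*k;y=y*k
    d=np.stack([x,-y,-np.ones_like(x)],1); d=R.from_quat(c['orientation']).apply(d); o=np.array(c['xyz'])
    t=np.asarray(depth) if z is None else (z-o[2])/d[:,2]
    return o+d*np.reshape(t,(-1,1)) if np.ndim(t) else o+d*t
E
python3 - <<'E'
from h import *
o=manip.get_obs();print({k:np.round(v,3) for k,v in o.items()})
for c in ['top','scene']:
    p,d=manip.camera(c);cv2.imwrite(f'pics/{c}0.png',p[:,:,::-1]);k=manip.get_calibration(c);print(c,k)
    for t in ['board','pin_a_center','cradle','crate','oil_bottle','flour_jar','mug']:
        for r in manip.tip_of(t,c):
            u,v=map(int,r['pixel']);u=min(max(u,0),559);v=min(max(v,0),419)
            print(t,np.round(r['p'],2),np.round(r['pixel'],0),world(c,r['pixel'],d[v,u]).round(3))
E
```

```text
{'clock': np.float64(0.0), 'joint_pos': array([-1.236,  0.333, -0.065,  1.461,  0.022,  1.35 , -0.088]), 'joint_velocities': array([-0.001, -0.002, -0.001,  0.002,  0.   , -0.001, -0.001]), 'tau': array([-1.0000e-03, -6.2545e+01,  4.9000e-02, -3.9161e+01,  1.6000e-02,
        1.0000e-02,  0.0000e+00]), 'position': array([0.219, 0.585, 0.245]), 'ee_rot': array([ 0.178,  0.984, -0.001, -0.   ]), 'ft_force': array([-1.206, -0.327, -0.234]), 'torque': array([ 0.03 , -0.015,  0.04 ]), 'grasp_force': np.float64(0.0), 'grip_width': np.float64(0.999)}
top {'fx': 402.94520234377427, 'fy': 402.94520234377427, 'cx': 283.74549135773714, 'cy': 215.19023320285132, 'xyz': array([0.40907451, 0.0159861 , 1.04710273]), 'orientation': array([ 0.04940659, -0.04674728, -0.70124783,  0.70966553])}
board 0.75 [439. 226.] [[ 0.528 -0.383  0.005]]
board 0.68 [296. 213.] [[ 0.557 -0.01   0.019]]
pin_a_center 0.79 [258. 203.] [[0.577 0.087 0.043]]
pin_a_center 0.74 [372. 324.] [[ 0.281 -0.199  0.03 ]]
cradle 0.84 [134. 206.] [[0.571 0.41  0.013]]
crate 0.92 [438. 225.] [[ 0.53  -0.379  0.009]]
oil_bottle 0.8 [290. 137.] [[0.735 0.007 0.09 ]]
flour_jar 0.93 [206. 152.] [[0.689 0.209 0.109]]
flour_jar 0.65 [331. 207.] [[ 0.569 -0.099  0.046]]
mug 0.67 [370. 143.] [[ 0.751 -0.208  0.003]]
scene {'fx': 520.214959829955, 'fy': 520.214959829955, 'cx': 275.1951692128871, 'cy': 207.8068545653636, 'xyz': array([0.98961915, 0.52038763, 1.09221134]), 'orientation': array([0.10423764, 0.28406793, 0.88779153, 0.34679407])}
board 0.58 [261. 237.] [[ 0.571 -0.006  0.02 ]]
pin_a_center 0.67 [286. 257.] [[0.576 0.087 0.049]]
pin_a_center 0.6 [290. 135.] [[ 0.297 -0.194  0.033]]
crate 0.77 [186. 148.] [[ 0.528 -0.372  0.008]]
crate 0.33 [242. 207.] [[ 0.559 -0.088  0.048]]
oil_bottle 0.86 [204. 298.] [[0.78 0.04 0.05]]
flour_jar 0.81 [279. 347.] [[0.747 0.248 0.104]]
mug 0.84 [155. 231.] [[ 0.764 -0.157  0.079]]
```

View pics/top0.png

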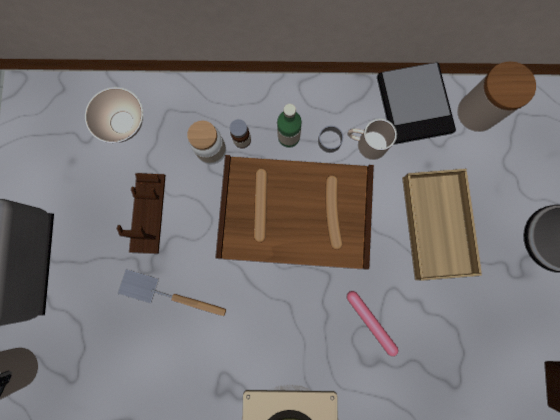

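View pics/scene0.png

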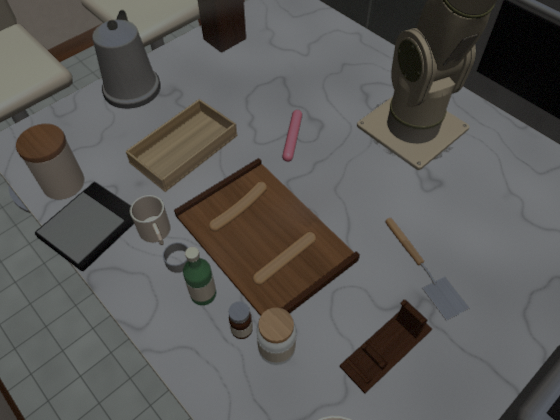

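Top view: the left pin (261,205) looks straight and the right one (332,212) bowed. The stand is on the left (147,213), the crate on the right (442,224), and the pink decoy sits at (372,324). Next I'll measure them in detail.

```bash
cat > m.py <<'E'
from h import *
def cloud(c,d,pix):
    v,u=np.nonzero(pix&(d>0)); return world(c,np.stack([u,v],1),d[v,u])
def pinfit(P):
    P=P[P[:,2]>np.percentile(P[:,2],30)]
    xy=P[:,:2];m=xy.mean(0);w,V=np.linalg.eigh(np.cov((xy-m).T));a=V[:,1]*np.sign(V[0,1]);n=np.array([-a[1],a[0]])
    s=(xy-m)@a;l=(xy-m)@n;lo,hi=np.percentile(s,[.5,99.5]);q=np.polyfit(s,l,2)
    c=m+a*(lo+hi)/2
    return dict(c=c.round(4),ang=np.degrees(np.arctan2(a[1],a[0])).round(1),len=(hi-lo).round(3),bow_mm=(q[0]*.095**2*1e3).round(1),ztop=np.percentile(P[:,2],95).round(4))
E
python3 - <<'E'
from m import *
p,d=manip.camera('top')
for r in manip.trace('pin_a_center','top'): print('pin',round(r['p'],2),pinfit(cloud('top',d,r['pixels'])))
for t in ['board','crate','cradle']:
    for r in manip.trace(t,'top')[:2]:
        P=cloud('top',d,r['pixels']); (c,s,a)=cv2.minAreaRect(P[:,:2].astype(np.float32)); print(t,round(r['p'],2),r['box'],np.round(c,3),np.round(s,3),round(a,1),np.percentile(P[:,2],[1,50,99]).round(3))
        c,s,a=cv2.minAreaRect(P[P[:,2]>(.04 if t!='board' else .024)][:,:2].astype(np.float32));print('  high',np.round(c,3),np.round(s,3),round(a,1))
for t in ['oil_bottle','flour_jar','mug']:
    r=manip.trace(t,'top')[0];P=cloud('top',d,r['pixels']);h=np.percentile(P[:,2],98);print(t,P[P[:,2]>h-.02].mean(0).round(3))
# stand height maps
P=[]
for c in ['top','scene']:
    p,d=manip.camera(c); Q=cloud(c,d,np.ones(d.shape,bool)); k=(abs(Q[:,0]-.56)<.16)&(abs(Q[:,1]-.385)<.13)&(Q[:,2]>.004); Q=Q[k];P.append(Q)
    if c=='top': pic=p
np.save('stand.npy',np.vstack(P))
img=[]
for Q in P:
    im=np.zeros((320,260),np.uint8)
    o=np.argsort(Q[:,2]);Q=Q[o]
    im[np.clip(((.72-Q[:,0])*1000).astype(int),0,319),np.clip(((.515-Q[:,1])*1000).astype(int),0,259)]=np.clip(Q[:,2]*1800,30,255)
    img.append(cv2.dilate(im,np.ones((3,3))))
crop=cv2.resize(pic[160:270,100:180,::-1],None,fx=3,fy=3,interpolation=2); out=np.zeros((330,760,3),np.uint8)
out[:320,:260]=cv2.applyColorMap(img[0],2);out[:320,260:520]=cv2.applyColorMap(img[1],2);out[:330,520:]=crop
cv2.imwrite('pics/stand.png',out)
E
```

```text
pin 0.94 {'c': array([ 0.2826, -0.2002]), 'ang': np.float64(37.0), 'len': np.float64(0.178), 'bow_mm': np.float64(0.2), 'ztop': np.float64(0.0317)}
pin 0.82 {'c': array([0.5738, 0.0807]), 'ang': np.float64(-0.5), 'len': np.float64(0.177), 'bow_mm': np.float64(-0.1), 'ztop': np.float64(0.0498)}
board 0.55 [216.6, 156.0, 371.7, 272.3] [ 0.561 -0.005] [0.394 0.27 ] 86.6 [0.013 0.018 0.032]
  high [ 0.56  -0.008] [0.388 0.269] 86.6
crate 0.76 [403.6, 171.4, 481.3, 282.4] [ 0.536 -0.389] [0.285 0.176] 5.4 [0.001 0.007 0.052]
  high [ 0.53  -0.377] [0.271 0.151] 5.4
cradle 0.66 [115.4, 172.5, 155.1, 236.1] [0.567 0.377] [0.057 0.166] 88.3 [0.032 0.052 0.121]
  high [0.567 0.377] [0.057 0.166] 88.3
oil_bottle [0.762 0.011 0.188]
flour_jar [0.724 0.217 0.129]
mug [ 0.746 -0.208  0.084]
```

View pics/stand.png

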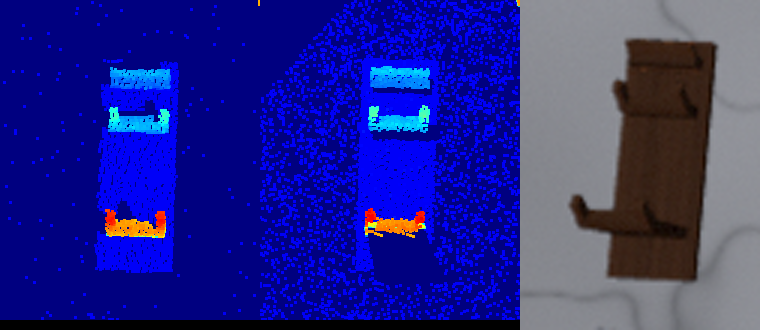

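The height maps show both forks with their prongs. The high fork is nearest the robot (rows ~209-235) and the low fork is at rows ~108-132. The stop plate is at rows 67-88. I'll fit the stand and the right pin, then work out the approach.

```bash
cat > g.py <<'E'
from h import *
def goal(pos,yaw,tilt=0,roll=0):
    # tool down, tool x toward robot; yaw deg about world z; tilt deg: pin's robot-side end goes up
    o=manip.get_obs(); r0=R.from_quat(o['ee_rot'])
    r1=R.from_euler('z',yaw,degrees=True)*R.from_euler('y',tilt,degrees=True)*R.from_quat([0,1,0,0])
    d=r0.inv().apply(np.array(pos)-o['position'])/.05
    a=(r0.inv()*r1).as_rotvec(degrees=True)/8
    print('t',round(float(o['clock']),2),'pos',o['position'].round(4),'rows',np.r_[d,a].round(3).tolist())
E
python3 - <<'E'
from m import *; from g import goal
p,d=manip.camera('top')
Q=cloud('top',d,np.ones(d.shape,bool))
for lo,hi in [(-.16,-.03),(.03,.13)]:
    k=(Q[:,1]>lo)&(Q[:,1]<hi)&(Q[:,2]>.028)&(Q[:,2]<.06)&(abs(Q[:,0]-.56)<.14)&(Q[:,1]>-.17); print(pinfit(Q[k]))
S=np.load('stand.npy')
for n,lo,hi in [('hi',.112,.13),('lo',.054,.068)]:
    k=(S[:,2]>lo)&(S[:,2]<hi)&(S[:,1]>.33)&(S[:,1]<.42)&((S[:,0]<.53) if n=='hi' else ((S[:,0]>.58)&(S[:,0]<.622)))
    T=S[k];y=T[:,1]
    m=np.median([y.min(),y.max()])
    for s in (T[y>m],T[y<m]): print(n,len(s),s.mean(0).round(4),s.max(0).round(4),s.min(0).round(4))
k=(S[:,0]>.625)&(S[:,0]<.66)&(S[:,2]>.03)&(abs(S[:,1]-.375)<.035);T=S[k];print('stop',T.mean(0).round(3),T.min(0).round(3),T.max(0).round(3))
goal([.574,.081,.16],-.5)
E
```

```text
{'c': array([ 0.5573, -0.1022]), 'ang': np.float64(4.1), 'len': np.float64(0.176), 'bow_mm': np.float64(-7.2), 'ztop': np.float64(0.0498)}
{'c': array([0.5736, 0.0809]), 'ang': np.float64(-0.6), 'len': np.float64(0.176), 'bow_mm': np.float64(0.8), 'ztop': np.float64(0.0497)}
hi 57 [0.503  0.4043 0.1191] [0.5106 0.4089 0.126 ] [0.4951 0.4001 0.1123]
hi 53 [0.501  0.3547 0.119 ] [0.5072 0.3588 0.1269] [0.4923 0.3505 0.1129]
lo 43 [0.6065 0.4012 0.06  ] [0.6121 0.4048 0.0658] [0.5991 0.397  0.0543]
lo 50 [0.6048 0.351  0.0595] [0.6132 0.3552 0.0672] [0.5971 0.3461 0.0542]
stop [0.642 0.375 0.038] [0.632 0.345 0.03 ] [0.653 0.404 0.05 ]
t 1.35 pos [0.2189 0.5854 0.2453] rows [-10.186, -6.962, 1.706, 0.0, -0.0, -2.5]
```

```bash
python3 -m pendant '[[-1.02,-0.7,0.17,0,0,-0.25,0.2],[-2.04,-1.4,0.34,0,0,-0.5,0.2],[-3.06,-2.09,0.51,0,0,-0.75,0.2],[-4.08,-2.79,0.68,0,0,-1,0.2],[-5.1,-3.48,0.85,0,0,-1.25,0.2],[-6.12,-4.18,1.02,0,0,-1.5,0.2],[-7.14,-4.88,1.19,0,0,-1.75,0.2],[-8.16,-5.57,1.36,0,0,-2.0,0.2],[-9.18,-6.27,1.53,0,0,-2.25,0.2],[-10.19,-6.96,1.7,0,0,-2.5,0.2]]' 30
python3 - <<'E'
from g import *
goal([.574,.081,.039],-.5)
p,d=manip.camera('wrist');cv2.imwrite('pics/w1.png',p[:,:,::-1])
E
```

```text
clock: 2.6
position: [0.5753, 0.0795, 0.1604]
ee_rot: [0.004, 1.0, 0.0, 0.0]
ft_force: [0.6, 0.9, 0.4]
grip_width: 0.602
grasp_force: 0.0
t 2.6 pos [0.5753 0.0795 0.1604] rows [0.028, 0.029, 2.428, 0.003, 0.006, 0.011]
```

View pics/w1.png

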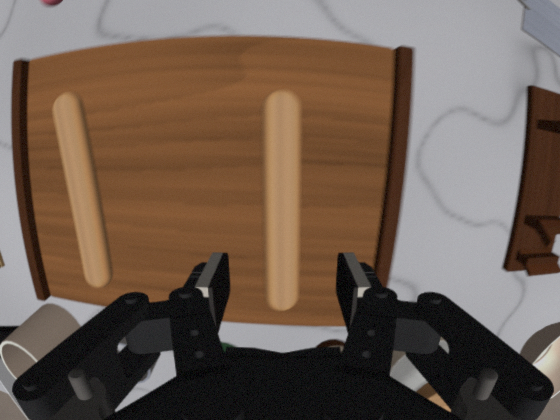

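The wrist view shows the straight pin at (283,200), centred between the jaws (215 and 350), and the bowed one at (85,190). I'll lower the jaws astride the straight pin.

```bash
python3 -m pendant '[[0.03,0.03,0.6,0,0,0,0.2],[0.03,0.03,1.2,0,0,0,0.1],[0.03,0.03,1.8,0,0,0,0.0],[0.03,0.03,2.2,0,0,0,-0.05],[0.03,0.03,2.4,0,0,0,-0.05],[0.03,0.03,2.4,0,0,0,-0.05],[0.03,-0.03,2.4,0,0,0,-0.05],[0.03,-0.10,2.4,0,0,0,-0.05],[0.03,-0.18,2.4,0,0,0,-0.05],[0.03,-0.26,2.4,0,0,0,-0.05]]'
python3 -m pendant '[[0,-0.1,0,0,0,0,-0.05],[0,-0.2,0,0,0,0,-0.05],[0,-0.3,0,0,0,0,-0.05],[0,-0.4,0,0,0,0,-0.05],[0,-0.5,0,0,0,0,-0.05],[0,-0.6,0,0,0,0,-0.05],[0,-0.7,0,0,0,0,-0.05],[0,-0.8,0,0,0,0,-0.05],[0,-0.9,0,0,0,0,-0.05],[0,-1.0,0,0,0,0,-0.05]]'
python3 - <<'E'
from m import *
goal=None
p,d=manip.camera('scene');cv2.imwrite('pics/s2.png',p[100:400,60:460,::-1].repeat(2,0).repeat(2,1))
E
```

```text
clock: 3.9
position: [0.5727, 0.0677, 0.0405]
ee_rot: [0.004, 1.0, 0.0, 0.0]
ft_force: [0.0, 0.3, 0.8]
grip_width: 0.471
grasp_force: 0.0
clock: 5.15
position: [0.5722, 0.0177, 0.0403]
ee_rot: [0.004, 1.0, 0.0, -0.0]
ft_force: [0.5, 0.1, -0.0]
grip_width: 0.473
grasp_force: 0.0
```

View pics/s2.png

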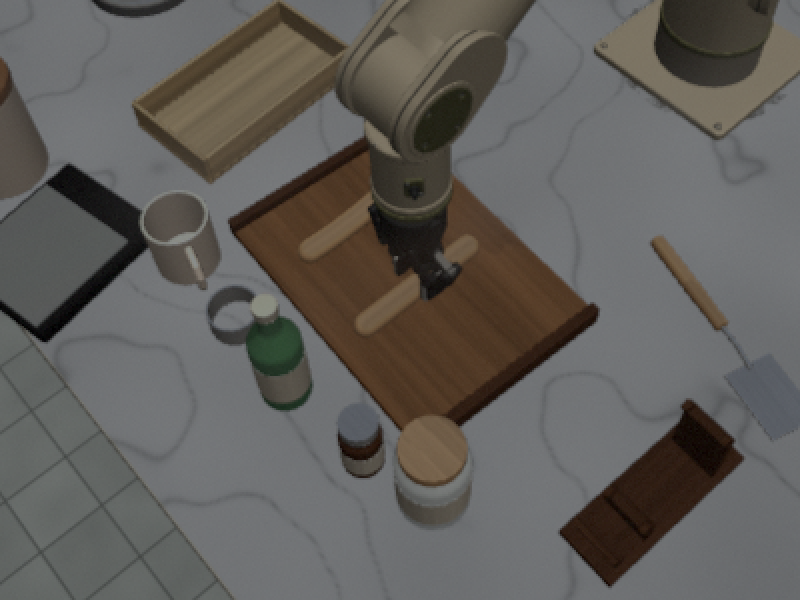

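The pin (415,285 in the crop) stays straight and has moved between the fingers with almost no force, so it is rolling. I'll roll it further for margin and check before closing.

```bash
python3 -m pendant '[[0,-0.1,0,0,0,0,-0.05],[0,-0.2,0,0,0,0,-0.05],[0,-0.3,0,0,0,0,-0.05],[0,-0.4,0,0,0,0,-0.05],[0,-0.5,0,0,0,0,-0.05],[0,-0.6,0,0,0,0,-0.05],[0,-0.65,0,0,0,0,-0.05],[0,-0.65,0,0,0,0,-0.05],[0,-0.65,0,0,0,0,-0.05],[0,-0.65,0,0,0,0,-0.05]]'
python3 - <<'E'
from m import *
print(manip.get_obs()['position'])
for c in ['top','wrist']:
    cal=manip.get_calibration(c);p,d=manip.camera(c)
    v,u=np.mgrid[:420,:560]; k=d>0; Q=world(c,np.stack([u[k],v[k]],1),d[k] if c=='top' else d[k],cal=cal)
    s=(Q[:,1]>-.06)&(Q[:,1]<.05)&(Q[:,2]>.03)&(Q[:,2]<.052)&(abs(Q[:,0]-.56)<.14)
    print(c,s.sum(),pinfit(Q[s]))
cv2.imwrite('pics/w3.png',p[:,:,::-1])
E
```

```text
clock: 6.45
position: [0.5719, -0.0142, 0.0403]
ee_rot: [0.004, 1.0, 0.0, -0.0]
ft_force: [0.3, -0.0, 0.5]
grip_width: 0.475
grasp_force: 0.0
[ 0.57191456 -0.01416906  0.04027981]Traceback (most recent call last):
  File "<stdin>", line 7, in <module>
  File "m.py", line 5, in pinfit
    P=P[P[:,2]>np.percentile(P[:,2],30)]
               ~~~~~~~~~~~~~^^^^^^^^^^^
    return _quantile_unchecked(
        a, q, axis, out, overwrite_input, method, keepdims, weights)
    return _ureduce(a,
                    func=_quantile_ureduce_func,
    ...<5 lines>...
                    overwrite_input=overwrite_input,
                    method=method)
    r = func(a, **kwargs)
    result = _quantile(arr,
                       quantiles=q,
    ...<2 lines>...
                       out=out,
                       weights=wgt)
    slices_having_nans = np.isnan(arr[-1, ...])
                                  ~~~^^^^^^^^^
IndexError: index -1 is out of bounds for axis 0 with size 0
```

```bash
python3 - <<'E'
from m import *
p,d=manip.camera('wrist');c=manip.get_calibration('wrist')
cv2.imwrite('pics/w3.png',p[:,:,::-1]);print(c)
E
```

```text
{'fx': 325.19226210127806, 'fy': 325.19226210127806, 'cx': 282.5587914945662, 'cy': 211.7066409938532, 'xyz': array([ 0.50391121, -0.01367103,  0.16870104]), 'orientation': array([-0.09511559, -0.09413214,  0.69783745,  0.70364412])}
```

View pics/w3.png

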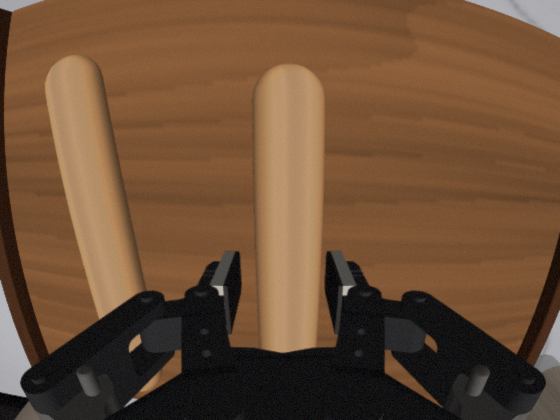

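The pin lies straight between the fingers (289,210) after about 90 mm of rolling. I'll work out its lengthwise position, then grip it.

```bash
python3 - <<'E'
from h import *
print(world('wrist',[[289,66],[289,200]],z=.033))
E
python3 -m pendant '[[0,0.03,0.05,0,0,0,-0.05],[0,0.03,0.1,0,0,0,-0.1],[0,0.03,0.1,0,0,0,-0.5],[0,0.03,0.1,0,0,0,-0.6],[0,0.03,0.1,0,0,0,-0.8],[0,0.03,0.1,0,0,0,-0.8],[0,0.03,0.1,0,0,0,-0.8],[0,0.03,0.1,0,0,0,-0.8],[0,0.03,0.1,0,0,0,-0.8],[0,0.03,0.1,0,0,0,-0.8]]' 60
```

```text
[[ 0.47928613 -0.0108622   0.033     ]
 [ 0.53605579 -0.01121451  0.033     ]]
clock: 7.8
position: [0.5719, -0.0129, 0.0353]
ee_rot: [0.004, 1.0, 0.0, -0.0]
ft_force: [0.0, 1.2, -0.7]
grip_width: 0.33
grasp_force: 59.1
```

```bash
cat > cr.py <<'E'
from g import *
C=np.array([.5515,.378,.085]); Rz=R.from_euler('z',-1.9,degrees=True)
def cr(x,z,y=0): return C+Rz.apply(x*np.array([-np.cos(np.pi/6),0,.5])+z*np.array([.5,0,np.cos(np.pi/6)])+[0,y,0])
E
python3 -m pendant '[[0,0,-0.4,0,0,0,-0.8],[0,0,-1.0,0,0,0,-0.8],[0,0,-1.8,0,0,0,-0.8],[0,0,-2.6,0,0,0,-0.8],[0,0.6,-3.2,0,0,0,-0.8],[0,1.5,-3.6,0,0,0,-0.8],[0,2.5,-3.6,0,0,0,-0.8],[0,3.5,-3.6,0,0,0,-0.8],[0,4.5,-3.6,0,0,0,-0.8],[0,5.5,-3.6,0,0,0,-0.8]]'
python3 - <<'E'
from cr import *
for t in (29,30,31): 
    pass
goal(cr(-.002,.08),-1.9,30)
print(R.from_euler('z',-1.9,degrees=True).apply(R.from_euler('y',30,degrees=True).apply([0,0,-1])))
E
```

```text
clock: 9.05
position: [0.5742, 0.2635, 0.2154]
ee_rot: [0.004, 1.0, 0.0, 0.0]
ft_force: [0.0, -0.2, -1.0]
grip_width: 0.329
grasp_force: 59.3
t 9.05 pos [0.5742 0.2635 0.2154] rows [-0.36, 2.265, 1.242, -0.044, 3.751, 0.17]
[-0.49972511  0.01657759 -0.8660254 ]
```

```bash
python3 -m pendant '[[-0.05,0.5,0,0,0.6,0.03,-0.8],[-0.1,1.0,0,0,1.2,0.06,-0.8],[-0.2,1.5,0.2,-0.02,1.9,0.09,-0.8],[-0.25,2.0,0.5,-0.02,2.5,0.12,-0.8],[-0.3,2.26,0.8,-0.04,3.1,0.15,-0.8],[-0.36,2.26,1.1,-0.04,3.5,0.17,-0.8],[-0.36,2.26,1.24,-0.04,3.75,0.17,-0.8],[-0.36,2.26,1.24,-0.04,3.75,0.17,-0.8],[-0.36,2.26,1.24,-0.04,3.75,0.17,-0.8],[-0.36,2.26,1.24,-0.04,3.75,0.17,-0.8]]'
python3 - <<'E'
from cr import *
goal(cr(-.002,.002),-1.9,30)
c=manip.get_calibration('wrist');p,d=manip.camera('wrist');cv2.imwrite('pics/w4.png',p[:,:,::-1])
def proj(X):
    v=R.from_quat(c['orientation']).inv().apply(X-np.array(c['xyz']));x,y=v[0]/-v[2],-v[1]/-v[2];r=np.hypot(x,y);k=np.arctan(r)/r
    return np.round([c['cx']+c['fx']*x*k,c['cy']+c['fy']*y*k],0)
for x,z,y in [(.06,.005,.025),(.06,.005,-.025),(-.06,.005,.025),(-.06,.005,-.025)]: print(proj(cr(x,z,y)))
E
```

```text
clock: 10.3
position: [0.5933, 0.3753, 0.1549]
ee_rot: [0.016, 0.966, 0.004, -0.258]
ft_force: [-0.8, 0.5, -1.2]
grip_width: 0.326
grasp_force: 59.2
t 10.3 pos [0.5933 0.3753 0.1549] rows [-0.009, 0.026, 1.589, 0.0, 0.015, 0.007]
[325. 135.]
[245. 135.]
[318. 304.]
[250. 304.]
```

View pics/w4.png

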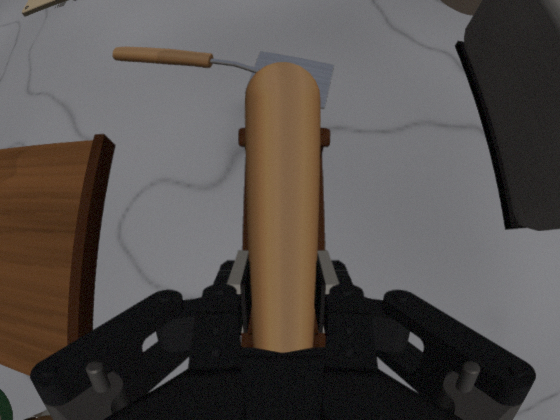

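The near prongs show at (243,137) and (325,137), which matches my predicted 245/325. The pin, on column 283, is centred between them. I'll lower it.

```bash
python3 -m pendant '[[0,0.02,0.3,0,0,0,-0.8],[0,0.02,0.6,0,0,0,-0.8],[0,0.02,0.85,0,0,0,-0.8],[0,0.02,1.05,0,0,0,-0.8],[0,0.02,1.2,0,0,0,-0.8],[0,0.02,1.3,0,0,0,-0.8],[0,0.02,1.4,0,0,0,-0.8],[0,0.02,1.47,0,0,0,-0.8],[0,0.02,1.53,0,0,0,-0.8],[0,0.02,1.56,0,0,0,-0.8]]'
python3 - <<'E'
from cr import *
goal(cr(-.002,.002),-1.9,30)
E
```

```text
clock: 11.6
position: [0.555, 0.3771, 0.0867]
ee_rot: [0.016, 0.966, 0.004, -0.258]
ft_force: [3.8, 0.2, 9.7]
grip_width: 0.329
grasp_force: 60.2
t 11.6 pos [0.555  0.3771 0.0867] rows [0.004, 0.016, 0.024, -0.0, 0.011, -0.0]
```

Light contact of about 10 N, so it is seated. I'll open and back out.

```bash
python3 -m pendant '[[0,0,-0.01,0,0,0,-0.2],[0,0,-0.02,0,0,0,-0.1],[0,0,-0.02,0,0,0,0],[0,0,-0.02,0,0,0,0.1],[0,0,-0.1,0,0,0,0.1],[0,0,-0.3,0,0,0,0.1],[0,0,-0.7,0,0,0,0.1],[0,0,-1.2,0,0,0,0.1],[0,0,-2,0,0,0,0.1],[0,0,-3,0,0,0,0.1]]'
python3 - <<'E'
from cr import *; from m import cloud
p,d=manip.camera('scene');Q=cloud('scene',d,np.ones(d.shape,bool))
cv2.imwrite('pics/s5.png',p[240:420,300:540,::-1].repeat(3,0).repeat(3,1))
goal([.558,-.102,.2],4.1)
# pin points in cradle frame
M=R.from_euler('z',-1.9,degrees=True)*R.from_matrix(np.array([[-np.cos(np.pi/6),0,.5],[0,-1,0],[.5,0,np.cos(np.pi/6)]]).T)
L=M.inv().apply(Q-C); k=(abs(L[:,1])<.018)&(abs(L[:,0])<.12)&(L[:,2]>-.005)&(L[:,2]<.03);L=L[k]
print(k.sum(),L[:,0].min(),L[:,0].max())
for a in np.arange(-.1,.1,.03):
    s=L[(L[:,0]>=a)&(L[:,0]<a+.03)]; print(round(a+.015,3),len(s),s[:,2].max().round(4) if len(s) else '',s[:,1].mean().round(4) if len(s) else '')
E
```

```text
clock: 12.85
position: [0.6294, 0.3747, 0.2174]
ee_rot: [0.016, 0.966, 0.004, -0.259]
ft_force: [0.7, 1.3, 0.5]
grip_width: 0.549
grasp_force: 0.0
t 12.9 pos [0.6339 0.3746 0.2233] rows [0.825, -9.581, 0.955, 0.223, -3.659, -0.737]
1089 -0.10786127187863193 0.09011855343798558
-0.085 157 0.0215 -0.0043
-0.055 120 0.0224 -0.0066
-0.025 1 0.0101 -0.0133
0.005 212 0.0232 -0.0011
0.035 237 0.0223 -0.0013
0.065 237 0.0229 -0.001
0.095 61 0.0203 -0.0012
```

View pics/s5.png

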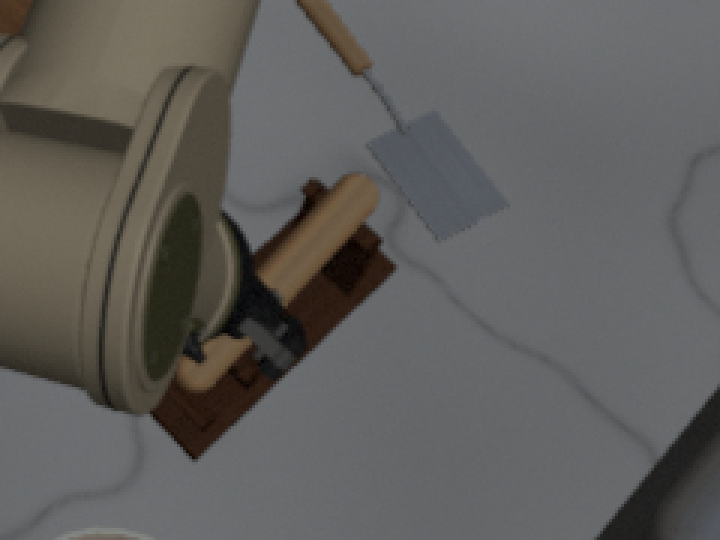

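The pin lies in both forks with its low end by the stop; I'll check it again later without the arm in the way. Next is the warped pin.

```bash
python3 -m pendant '[[0.08,-0.96,-0.1,0.02,-0.3,-0.07,0.3],[0.16,-1.9,0.1,0.05,-0.7,-0.15,0.3],[0.25,-2.9,0.25,0.07,-1.1,-0.22,0.3],[0.33,-3.8,0.4,0.09,-1.5,-0.3,0.3],[0.41,-4.8,0.5,0.11,-1.9,-0.37,0.3],[0.5,-5.75,0.6,0.14,-2.3,-0.44,0.3],[0.58,-6.7,0.7,0.16,-2.7,-0.52,0.3],[0.66,-7.7,0.8,0.18,-3.1,-0.59,0.3],[0.74,-8.6,0.9,0.2,-3.4,-0.66,0.3],[0.82,-9.58,0.95,0.22,-3.66,-0.74,0.3]]' 40
python3 - <<'E'
from cr import *; from m import cloud,pinfit
goal([.558,-.0995,.036],4.1)
p,d=manip.camera('top');Q=cloud('top',d,np.ones(d.shape,bool))
M=R.from_euler('z',-1.9,degrees=True)*R.from_matrix(np.array([[-np.cos(np.pi/6),0,.5],[0,-1,0],[.5,0,np.cos(np.pi/6)]]).T)
L=M.inv().apply(Q-C); k=(abs(L[:,1])<.018)&(abs(L[:,0])<.12)&(L[:,2]>0)&(L[:,2]<.03);L=L[k]
print(L[:,0].min(),L[:,0].max())
for a in np.arange(-.1,.1,.03):
    s=L[(L[:,0]>=a)&(L[:,0]<a+.03)]; print(round(a+.015,3),len(s),np.percentile(s[:,2],[50,90,98]).round(4),s[:,1].mean().round(4))
p,d=manip.camera('scene');Q=cloud('scene',d,np.ones(d.shape,bool));cv2.imwrite('pics/s6.png',p[270:400,320:460,::-1].repeat(4,0).repeat(4,1))
L=M.inv().apply(Q-C); k=(abs(L[:,1])<.018)&(abs(L[:,0])<.12)&(L[:,2]>0)&(L[:,2]<.03);L=L[k]
print('sc',L[:,0].min(),L[:,0].max(),[np.percentile(L[abs(L[:,0]-a)<.02][:,2],90).round(4) for a in (-.06,0,.06)])
p,d=manip.camera('wrist');cv2.imwrite('pics/w6.png',p[:,:,::-1])
E
```

```text
clock: 14.15
position: [0.5541, -0.1034, 0.1961]
ee_rot: [-0.037, 0.999, -0.002, -0.005]
ft_force: [-0.3, -0.1, -0.9]
grip_width: 0.648
grasp_force: 0.0
t 14.15 pos [ 0.5541 -0.1034  0.1961] rows [-0.115, 0.082, 3.202, -0.02, -0.07, 0.019]
-0.10753005645492353 0.09022184171694099
-0.085 77 [0.0133 0.0169 0.0177] 0.004
-0.055 121 [0.0132 0.0165 0.0175] 0.0044
-0.025 123 [0.0132 0.016  0.0175] 0.0045
0.005 128 [0.0132 0.0167 0.018 ] 0.0044
0.035 138 [0.0133 0.0163 0.0175] 0.0043
0.065 149 [0.0127 0.0163 0.0172] 0.0044
0.095 64 [0.0082 0.0134 0.0142] 0.0019
sc -0.10799103827440495 0.09025885121387425 [np.float64(0.0194), np.float64(0.0192), np.float64(0.0192)]
```

View pics/s6.png

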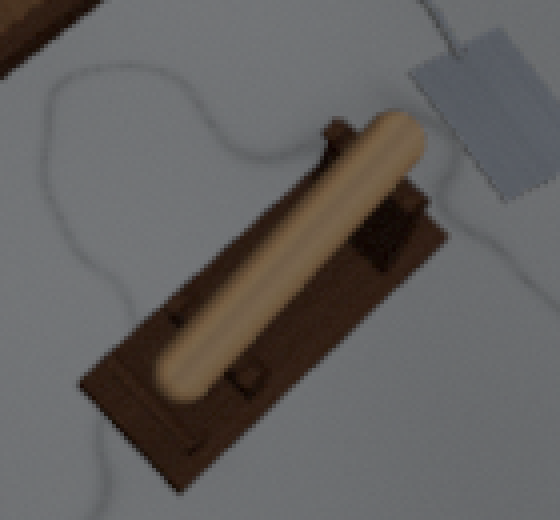

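View pics/w6.png

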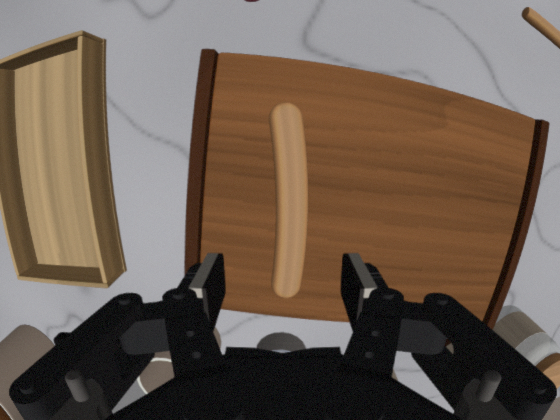

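The true pin (290,260 in the crop) sits between the prongs of both forks, parallel to the slope, with its centre at about -5 mm, against the stop. The warped pin (290,200) bulges to +y between the open jaws. I'll descend and grasp it.

```bash
python3 -m pendant '[[-0.11,0.08,0.8,-0.02,-0.07,0,0.3],[-0.11,0.08,1.6,-0.02,-0.07,0,0.3],[-0.11,0.08,2.4,-0.02,-0.07,0,0.2],[-0.11,0.08,2.9,-0.02,-0.07,0,0.2],[-0.11,0.08,3.1,-0.02,-0.07,0,0.2],[-0.11,0.08,3.18,-0.02,-0.07,0,0.1],[-0.11,0.08,3.18,-0.02,-0.07,0,-0.3],[-0.11,0.08,3.18,-0.02,-0.07,0,-0.8],[-0.11,0.08,3.18,-0.02,-0.07,0,-0.8],[-0.11,0.08,3.18,-0.02,-0.07,0,-0.8]]' 40
python3 -m pendant '[[0,0,0,0,0,0,-0.8],[0,0,0,0,0,0,-0.8],[0,0,-0.2,0,0,0,-0.8],[0,0,-0.6,0,0,0,-0.8],[0,0,-1.2,0,0,0,-0.8],[0,0,-1.8,0,0,0,-0.8],[0,0,-2.4,0,0,0,-0.8],[0,0,-2.8,0,0,0,-0.8],[0,0,-2.8,0,0,0,-0.8],[0,0,-2.8,0,0,0,-0.8]]'
python3 - <<'E'
from cr import *
goal([.53,-.377,.175],5.4)
goal([.53,-.377,.0255],5.4)
E
```

```text
clock: 15.55
position: [0.5584, -0.0983, 0.0373]
ee_rot: [-0.037, 0.999, -0.0, -0.0]
ft_force: [-1.0, 0.1, 6.3]
grip_width: 0.339
grasp_force: 40.0
clock: 16.8
position: [0.5574, -0.0981, 0.1754]
ee_rot: [-0.037, 0.999, -0.0, -0.002]
ft_force: [0.5, 0.0, -0.5]
grip_width: 0.331
grasp_force: 39.6
t 16.8 pos [ 0.5574 -0.0981  0.1754] rows [0.958, -5.523, 0.011, 0.001, -0.027, -0.146]
t 16.8 pos [ 0.5574 -0.0981  0.1754] rows [0.947, -5.523, 3.001, 0.001, -0.027, -0.146]
```

```bash
python3 -m pendant '[[0.15,-0.9,0,0,0,-0.02,-0.8],[0.3,-1.8,0,0,0,-0.05,-0.8],[0.48,-2.7,0,0,0,-0.07,-0.8],[0.62,-3.6,0,0,0,-0.1,-0.8],[0.78,-4.5,0,0,0,-0.12,-0.8],[0.95,-5.2,0,0,0,-0.15,-0.8],[0.95,-5.52,0,0,0,-0.15,-0.8],[0.95,-5.52,0.5,0,0,-0.15,-0.8],[0.95,-5.52,1.0,0,0,-0.15,-0.8],[0.95,-5.52,1.5,0,0,-0.15,-0.8]]'
python3 - <<'E'
from cr import *
goal([.53,-.377,.027],5.4)
E
```

```text
clock: 18.05
position: [0.5312, -0.3755, 0.0997]
ee_rot: [-0.048, 0.999, 0.001, -0.002]
ft_force: [0.7, 0.6, 0.3]
grip_width: 0.335
grasp_force: 39.7
t 18.05 pos [ 0.5312 -0.3755  0.0997] rows [0.022, -0.029, 1.453, 0.01, -0.023, 0.012]
```

```bash
python3 -m pendant '[[0,0,0.3,0,0,0,-0.8],[0,0,0.6,0,0,0,-0.8],[0,0,0.9,0,0,0,-0.8],[0,0,1.1,0,0,0,-0.8],[0,0,1.25,0,0,0,-0.8],[0,0,1.35,0,0,0,-0.8],[0,0,1.4,0,0,0,-0.8],[0,0,1.43,0,0,0,-0.8],[0,0,1.43,0,0,0,-0.8],[0,0,1.43,0,0,0,-0.8]]'
python3 -m pendant '[[0,0,0,0,0,0,-0.25],[0,0,0,0,0,0,-0.15],[0,0,0,0,0,0,0],[0,0,0,0,0,0,0.1],[0,0,-0.2,0,0,0,0.1],[0,0,-0.6,0,0,0,0.1],[0,0,-1.2,0,0,0,0.1],[0,0,-2,0,0,0,0.1],[0,0,-3,0,0,0,0.1],[0,0,-3.5,0,0,0,0.1]]'
python3 -m pendant '[[0.4,0.5,-0.3,0,0,0,0.1],[0.8,1,-0.5,0,0,0,0.1],[1.2,1.5,-0.5,0,0,0,0.1],[1.6,2,-0.5,0,0,0,0.1],[2,2.5,-0.5,0,0,0,0.1],[2,3,-0.5,0,0,0,0.1],[2,3,-0.5,0,0,0,0.1],[2,3,-0.5,0,0,0,0.1],[2,3,-0.5,0,0,0,0.1],[2,3,-0.5,0,0,0,0.1]]'
python3 - <<'E'
from m import *
p,d=manip.camera('top');q,e=manip.camera('scene')
cv2.imwrite('pics/fin.png',np.hstack([p[60:340,80:500,::-1],q[60:340,100:480,::-1]]))
for r in manip.trace('pin_a_center','top'): print(round(r['p'],2),pinfit(cloud('top',d,r['pixels'])))
E
```

```text
clock: 19.3
position: [0.5307, -0.3771, 0.0302]
ee_rot: [-0.047, 0.999, -0.0, -0.001]
ft_force: [-0.3, 0.9, -0.6]
grip_width: 0.331
grasp_force: 39.7
clock: 20.55
position: [0.5317, -0.3779, 0.21]
ee_rot: [-0.047, 0.999, -0.001, 0.001]
ft_force: [1.3, 0.2, 0.2]
grip_width: 0.549
grasp_force: 0.0
clock: 21.8
position: [0.4173, -0.2376, 0.2301]
ee_rot: [-0.047, 0.999, -0.0, -0.001]
ft_force: [0.3, 0.1, 0.3]
grip_width: 0.552
grasp_force: 0.0
0.86 {'c': array([ 0.2821, -0.2008]), 'ang': np.float64(36.9), 'len': np.float64(0.177), 'bow_mm': np.float64(-0.8), 'ztop': np.float64(0.032)}
0.65 {'c': array([0.5313, 0.3746]), 'ang': np.float64(-1.1), 'len': np.float64(0.116), 'bow_mm': np.float64(8.3), 'ztop': np.float64(0.136)}
```

View pics/fin.png

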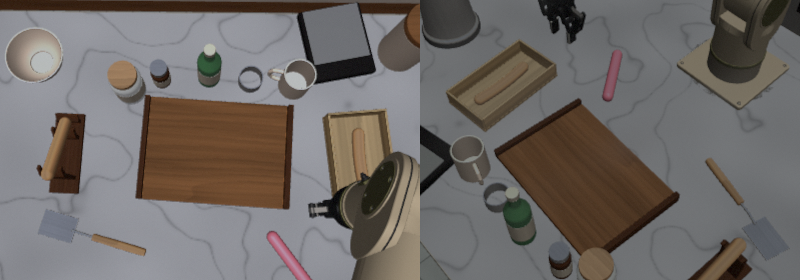

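The warped pin lies on the crate floor (502,83 in the right half), the true pin is in the stand (57,148), and the bottle, jar and mug are all upright. Handing in.

```bash
python3 -c "
from workcell import manip
print(manip.hand_in())"
```

```text
the job is handed in; nothing more can be done
None
```

I handed the job in at about 22 s: the true pin was rolled about 90 mm (nearly a full turn) on the board and now rests in both forks against the stop, the warped pin lies flat in the crate, and the bottle, jar and mug are still standing.

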